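Lock the jar shaker with its pin and hairpin clip

ROBOT

A 7-joint arm with a two-finger parallel gripper is mounted at the origin on the work surface. World frame = base frame: x ahead of the robot, y to its left, z up, the work surface at z = 0. Lengths are in m, angles in rad, forces in N, time in s.
With the tool pointing down it reaches from about 0.425 to 0.875 m from the base axis. Payload 4.7 kg.
Tool frame: the origin (TCP) lies on the centre line of the jaws, within the pads' length; the fingertips stand 19 mm ahead of it and the grasp point (between the pads) is the TCP (ctrl.nose_length is the distance from the TCP to the fingertips, in m); z points along the fingers, x is the direction in which the jaws open and shut, and the axes are right-handed (so a half turn about z gives the same grasp; the last joint's range is limited). The gripper opens to 87 mm and grips with 3 to 60 N. Pads are 19 mm wide; open, the fingers measure 117 mm over their backs; the gripper's body (75 mm by 190 mm) begins 51 mm behind the grasp point.
Start: joints at [-1.127, 0.321, -0.07, 1.45, 0.023, 1.371, -0.057], TCP at [0.271, 0.591, 0.242] pointing down, gripper open.
Joint ranges: [-2.86, 2.86], [-0.3, 2.09], [-1.38, 1.24], [0.06, 2.45], [-1.56, 4.7], [0.09, 2.05], [-2.69, 2.69]. Speed limits (rad/s): [2.57, 2.57, 3.14, 3.14, 3.14, 3.14, 3.14].

INTERFACE

Orientations are given as a rotation vector (axis times angle).
In Python, from bench import ctrl gives the robot as it stands. The module is installed in compiled form; this text tells all that it offers.
- The arm moves only by the shell command python3 -m crank 'ROWS' [OPENING] [FORCE]. ROWS is a JSON object of lists of equal length, an entry for each row: "dp": the shift along the tool's x, y, z in cm, a list of three; "delta_rot": the turn, a rotation vector about the tool's x, y, z in rad, a list of three. In form: {"dp": [[x, y, z], ...], "delta_rot": [[rx, ry, rz], ...]}. A call has exactly 8 rows; each row shifts and turns the commanded pose from where the row before left it, along the tool's axes as they then stand; what a row does not reach is not made up. A row lasts 1/10 s, in which the tool goes at most 50 mm and 8.59 degrees, less where a joint would pass 70% of its speed; a pose out of reach is approached as far as the arm can. A call with a gripper value outside its range is refused whole. OPENING is the finger opening in cm, from 0 to 8.7, set as the call begins (- or left out, the last holds). The fingers move at their own pace and stop on an object; FORCE is the grip in N (left out, the last holds). Time passes only in rows, so rows that do not move let the fingers close, or fill a call up. It gives the time, the measured TCP pose, the force and the opening at its end, in the units of the state.
- ctrl.get_state(): the state, without advancing time (a new reading comes with each control period).
- ctrl.get_image(name): name is "scene" or "top" or "wrist"; returns the picture (420x560x3 uint8, blue, green, red); there is no depth.
- ctrl.camera_info(name): a dict with "camera_matrix" (3x3 intrinsics, pixels), "xyz" and "orientation" of the camera in the world. Camera axes: x right, y down, z forward; pixel columns grow to the right and rows downward; lengths in m; the calibration is good to about 2 mm. The wrist camera is an equidistant fisheye: a pixel r from the principal point sees the ray r / f radians off the axis. A picture is of the moment at which its call begins: read the wrist's pose just before it. camera_info takes no time and is no camera call; for the wrist camera it gives the pose at the moment of the call.
- ctrl.close_job(): hands the job in, once; it reports no verdict.
The state is a dict: "time": time; "joint_positions": joint angles; "qd": joint speeds; "joint_torque": joint torques, N m; "position": TCP position; "tool_rot": TCP orientation; "ft_force": force on the tool from outside, world axes, zero at the start; "torque": the same for the moment, N m; "grip_width": opening from 0.0 (shut) to 1.0 (fully open).
Only numpy, scipy, OpenCV 4.12 (cv2) and the standard library are available. Lean on these libraries where they do the work, as an engineer would, in place of code of your own. Each camera call takes 0.05 s, during which the arm holds its last target.

TASK

Lock the jar shaker's platform: push the red-headed locking pin fully home through the slotted bracket, then take the hairpin clip by its orange grip from the white stand and slide its straight leg down through the pin's cross-hole until the sprung leg snaps round the shank and the clip sits down on it. Feel for the hole and push gently, never forcing pin or clip, leave the clip there upright and let go, and leave the jar, the dish and the box where they are.

Things in the scene. Friction and masses are not known exactly. Their poses are not given: they have to be found in the camera images.
- shaker: Jar shaker, fixed. Origin on the bench top under the middle of its bracket. z up; y along the locking pin, from red head to free end; x towards the white housing, whose platform and black jar rings (up to 76 mm high) fill x = 70 to 320, y = -105 to 105 mm. The pin: level steel shank 24 mm in diameter, axis at z = 70 mm, with a red head on the -y side.
- bracket_mid (a point): Middle of the bracket's slots, axes as shaker: x = 0, y = 0, z = 70 mm there. Two steel lugs (y = -23 to -13 and 13 to 23, x = -36 to 36 mm) and a blue tongue between, 94 mm high, each slotted 47 mm along x by 25 mm high. The pin lies in the slots anywhere from 10 mm to -10 mm off their middle along x, held by stiff friction (30 N). That offset is not measured: see it or feel for it.
- pin_seat (a point): Point fixed to the bracket, axes as shaker: x = 0, y = 49, z = 82 mm there. Height of the shank's top, and place along y of the pin's cross-hole once the pin is home; the hole itself is up to 10 mm away along x. The hole runs vertically through the shank's middle, 6.4 mm square, not countersunk; 26 mm of shank lie between lug and hole centre, 13 mm beyond.
- pin (a joint): How far the pin is pushed in along the shaker's +y, m: 0 drawn out, 0.035 home (head against the lug, a firm stop). Starts at 0 to 0.010, slides with about 5 N of friction, stays where left. Its red head is a disc 44 mm in diameter, 14 mm thick, centred on the shank; the head's outer face is at shaker y = -72 mm + joint value.
- stand: White clip stand, fixed, origin at the centre of its underside: block 40 (x) x 50 (y) x 60 (z) mm on a thin foot 90 mm long in y. A slot along x in its top, 25 x 6.2 mm, 56 mm deep, holds both legs of the clip, whose collar rests on the top; draw the clip straight up.
- clip_grip (a point): Centre of the hairpin clip's orange grip, 18 (x) x 12 (y) mm, 30 mm tall about this point, steel loop on top, collar 5 mm high below. Clip 112 g. z up, x from straight leg to sprung leg; starts upright, x along the stand's x, 8 mm on the -x side of the stand's middle. Grip across x from above. Fits the pin with its x parallel to the shaker's x, either way round.
- clip_tip (a point): Blunt, square-cut lower tip of the straight leg (wire 4.5 mm in diameter), straight below the grip's centre by 75 mm; axes as clip_grip. It is the clip's lowest point.
- clip_crotch (a point): Flat underside of the clip's collar at the straight leg, straight below the grip's centre by 25 mm, 50 mm above the leg's tip; axes as clip_grip. When the clip is fully home it rests on the shank's top.
- clip_leg (a joint): Outward swing of the sprung leg, rad: 0 relaxed, about 0.27 as it passes the shank's widest, about 0.03 when it hugs the shank. The leg (x = +14 mm at the collar) pinches in to x = +8.1, z = -47 mm from the grip's centre and flares to x = +15, z = -62. About 0.7 N per mm at the pinch; snapping past the shank takes 5 to 12 N downwards, then it drops easily until it seats.
- jar: Bystander: glass jar with a black lid, 70 mm in diameter, 110 mm high, origin at the centre of its underside.
- dish: Bystander: pale shallow dish, 90 mm in diameter, 16 mm high, origin at the centre of its underside.
- bladebox: Bystander: blue box 60 x 100 x 35 mm, origin at the centre of its underside.
Mind the look-alikes: they are no part of the job. What is shaped like the part that bears clip_grip but green is not meant.

How it is judged:
By the outcome, as a careful person would: the job done as asked, in the order asked, and still so for the second after the job is handed in, with the robot touching nothing.
It also fails if it takes over 72 s, if anything falls off the work surface, if the arm or the gripper's body presses on something with over 40 N, if the wrist force passes 120 N, or if a joint passes its speed limit or range.

## Working session

There is one attempt and no reset: what is moved stays moved. The work goes in short steps, Python scripts to look and compute and a shell command to move; the robot and the scene stay as the last step left them, time stands still between calls to the robot, and variables do not carry over. Pictures are saved under pics/ and viewed, and the job is handed in when it is done.

```bash
mkdir -p pics; ls; python3 - <<'E'
from bench import ctrl
import cv2
s=ctrl.get_state()
for k,v in s.items(): print(k,v)
print(ctrl.nose_length)
for n in ["scene","top","wrist"]:
    i=ctrl.camera_info(n); print(n,i)
    cv2.imwrite(f"pics/{n}0.png",ctrl.get_image(n))
E
```

```text
pics
time 0.0
joint_positions [-1.12690029  0.32180392 -0.07006527  1.45169291  0.02260725  1.37077703
 -0.05693382]
qd [-7.68304928e-04 -6.75874494e-04  7.30448891e-04 -2.46059233e-04
 -1.52316328e-03 -9.62997393e-05  8.30273085e-04]
joint_torque [ 2.07528051e-04 -4.91287744e+01 -4.04001307e-01 -3.12527490e+01
 -6.39008288e-02  4.37220780e-02  1.72703194e-04]
position [0.27068618 0.59038505 0.24046472]
tool_rot [ 2.64313886e+00  1.69599747e+00 -2.40465925e-03]
ft_force [-0.14175586  0.08623086  0.57637127]
torque [0.0149676  0.04472157 0.00899853]
grip_width 0.9999598315575835
0.019
scene {'camera_matrix': array([[405.05929533,   0.        , 277.16184857],
       [  0.        , 405.05929533, 209.16926181],
       [  0.        ,   0.        ,   1.        ]]), 'xyz': array([ 0.99837098, -0.67738851,  0.69073014]), 'orientation': array([-2.13756845, -0.70430175,  0.36388849])}
top {'camera_matrix': array([[464.09533993,   0.        , 276.96624673],
       [  0.        , 464.09533993, 207.74021755],
       [  0.        ,   0.        ,   1.        ]]), 'xyz': array([ 0.41493842, -0.01745488,  1.11520301]), 'orientation': array([-2.16016002,  2.2007054 , -0.11180695])}
wrist {'camera_matrix': array([[325.1922621 ,   0.        , 279.79059171],
       [  0.        , 325.1922621 , 204.64762545],
       [  0.        ,   0.        ,   1.        ]]), 'xyz': array([0.2102462 , 0.61913139, 0.38305481]), 'orientation': array([2.4571124 , 1.5806382 , 0.19918226])}
```

View pics/scene0.png

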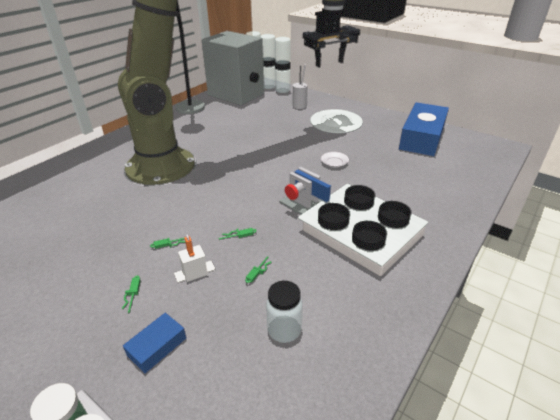

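View pics/top0.png

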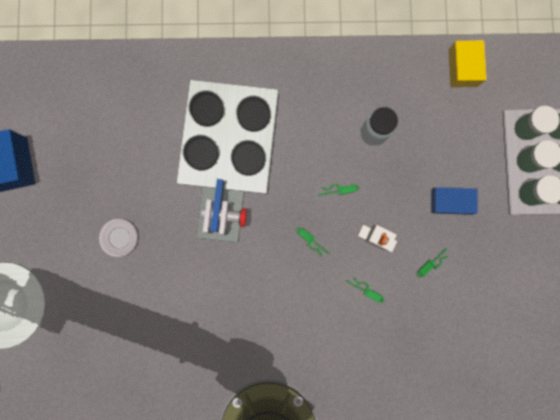

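View pics/wrist0.png

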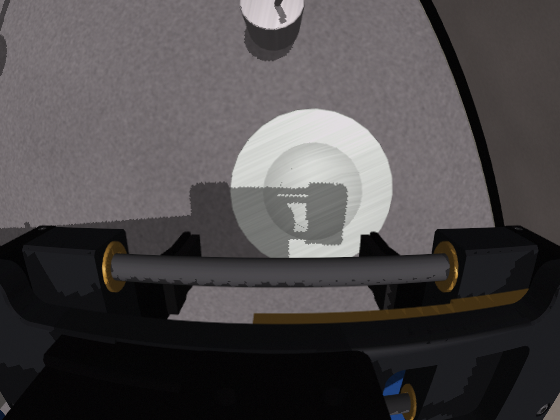

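The pictures show the bracket at about top (220,216) with the red head at (243,216) and the housing above it. The stand with the orange clip is at (381,239). I'll zoom in on these.

```bash
cat > h.py <<'E'
import numpy as np, cv2
from scipy.spatial.transform import Rotation as R
def ray(info,uv,fish=False):
    K=info['camera_matrix']; x=(uv[0]-K[0,2])/K[0,0]; y=(uv[1]-K[1,2])/K[1,1]
    if fish:
        r=np.hypot(x,y); d=np.array([x/r*np.sin(r),y/r*np.sin(r),np.cos(r)]) if r>1e-9 else np.array([0,0,1.])
    else: d=np.array([x,y,1.])
    return R.from_rotvec(info['orientation']).apply(d)
def bp(info,uv,z,fish=False):
    d=ray(info,uv,fish); o=np.array(info['xyz']); return o+d*(z-o[2])/d[2]
def proj(info,P,fish=False):
    K=info['camera_matrix']; p=R.from_rotvec(info['orientation']).inv().apply(np.atleast_2d(P)-info['xyz'])
    if fish:
        rr=np.hypot(p[:,0],p[:,1]); th=np.arctan2(rr,p[:,2]); s=th/np.maximum(rr,1e-9)
        return np.c_[K[0,2]+K[0,0]*p[:,0]*s,K[1,2]+K[1,1]*p[:,1]*s]
    return np.c_[K[0,2]+K[0,0]*p[:,0]/p[:,2],K[1,2]+K[1,1]*p[:,1]/p[:,2]]
def crop(img,x0,y0,x1,y1,s,name):
    c=cv2.resize(img[y0:y1,x0:x1],None,fx=s,fy=s,interpolation=cv2.INTER_CUBIC); cv2.imwrite(name,c)
E
python3 - <<'E'
from h import *
t=cv2.imread('pics/top0.png')
a=cv2.resize(t[170:250,180:280],None,fx=5,fy=5,interpolation=cv2.INTER_CUBIC)
cv2.imwrite('pics/tb.png',a)
crop(t,350,215,410,260,10,'pics/ts.png')
s=cv2.imread('pics/scene0.png')
crop(s,270,150,370,225,7,'pics/sb.png')
crop(s,160,225,230,290,8,'pics/ss.png')
E
```

```text
(no output)
```

View pics/tb.png

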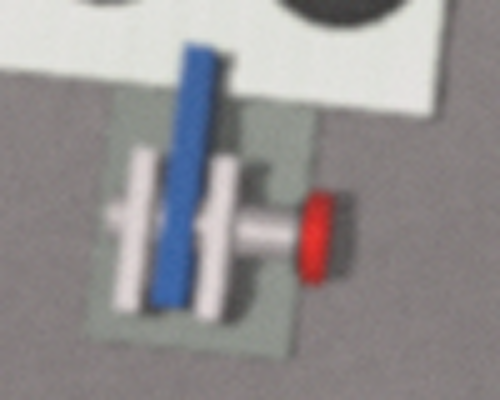

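View pics/ts.png

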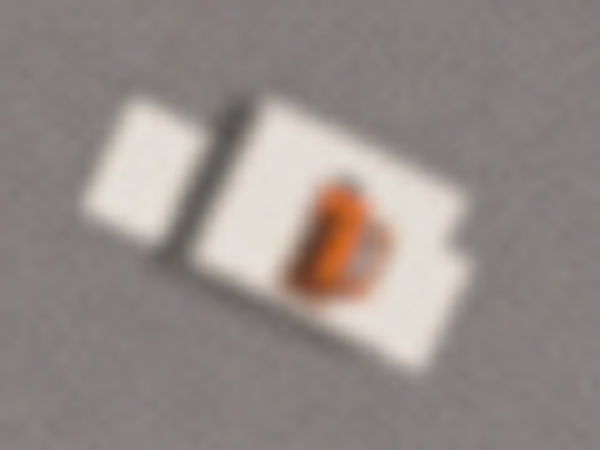

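View pics/sb.png

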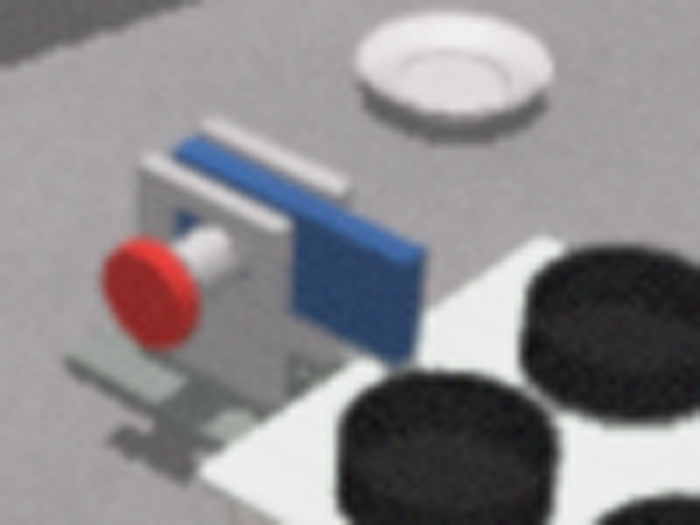

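View pics/ss.png

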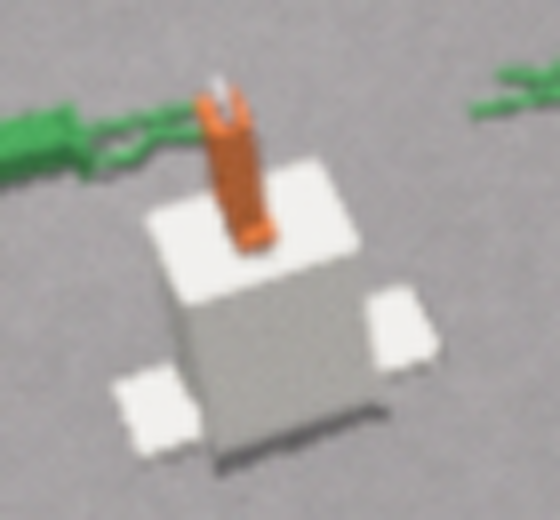

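```bash
python3 - <<'E'
from h import *
from bench import ctrl
t=ctrl.camera_info('top'); s=ctrl.camera_info('scene')
f=lambda c,o,k:((c[0]+.5)/k-.5+o[0],(c[1]+.5)/k-.5+o[1])
for n,c in dict(l1far=(228,155),l1near=(209,320),l2far=(143,148),l2near=(126,310)).items():
    print(n,bp(t,f(c,(180,170),5),.094)[:2])
print('headtop',bp(t,f((316,192),(180,170),5),.07),bp(t,f((312,284),(180,170),5),.07))
for c in [(270,100),(468,190),(200,262)]: print('stand',bp(t,f(c,(350,215),10),.06)[:2])
for c in [(147,212),(318,157),(360,243),(190,303)]: print('stand sc',bp(s,f(c,(160,225),8),.06)[:2])
for c in [(205,122),(345,190),(292,230),(150,158)]: print('lug sc',bp(s,f(c,(270,150),7),.094)[:2])
for z in (.12,): print(bp(s,f((225,110),(160,225),8),z)[:2])
E
```

```text
l1far [0.52564873 0.08374218]
l1near [0.45294006 0.09272909]
l2far [0.52943227 0.12123089]
l2near [0.45800826 0.12908895]
headtop [0.51072425 0.04655414 0.07      ] [0.46916263 0.04887017 0.07      ]
stand [ 0.46821836 -0.25717642]
stand [ 0.44687333 -0.30159137]
stand [ 0.43167254 -0.23980399]
stand sc [ 0.41099004 -0.28101914]
stand sc [ 0.43365244 -0.23613565]
stand sc [ 0.46883148 -0.25440201]
stand sc [ 0.44787479 -0.29878169]
lug sc [0.45969795 0.13049647]
lug sc [0.53152092 0.12085626]
lug sc [0.53007146 0.08574663]
lug sc [0.45733887 0.09583269]
[ 0.45401247 -0.2796113 ]
```

```bash
cat >> h.py <<'E'
def plan(st,tgt,yaw,n,zfirst=None):
    """tgt world xyz; yaw deg of tool x; tool kept pointing down. prints rows per tool axes (cm, rad)"""
    Rc=R.from_rotvec(st['tool_rot']); p=np.array(st['position'])
    c,s=np.cos(np.radians(yaw)),np.sin(np.radians(yaw))
    Rt=R.from_matrix(np.array([[c,s,0],[s,-c,0],[0,0,-1]]).T if False else np.array([[c,s,0],[s,-c,0],[0,0,-1.]]))
    rv=(Rc.inv()*Rt).as_rotvec()
    d=(np.array(tgt)-p)/n
    print('rot total',rv.round(3),'move cm world',((np.array(tgt)-p)*100).round(2))
    cur=Rc
    for i in range(n):
        print((cur.inv().apply(d)*100).round(2).tolist(),(rv/n).round(4).tolist())
        cur=cur*R.from_rotvec(rv/n)
E
python3 - <<'E'
from h import *
from bench import ctrl
plan(ctrl.get_state(),[.486,.0147,.172],-7.2,15)
E
```

```text
rot total [1.000e-03 1.000e-03 1.267e+00] move cm world [ 21.53 -57.58  -6.87]
[-2.89, 2.9, 0.46] [0.0001, 0.0001, 0.0844]
[-2.64, 3.14, 0.46] [0.0001, 0.0001, 0.0844]
[-2.36, 3.35, 0.46] [0.0001, 0.0001, 0.0844]
[-2.07, 3.54, 0.46] [0.0001, 0.0001, 0.0844]
[-1.77, 3.7, 0.46] [0.0001, 0.0001, 0.0844]
[-1.45, 3.83, 0.46] [0.0001, 0.0001, 0.0844]
[-1.12, 3.94, 0.46] [0.0001, 0.0001, 0.0844]
[-0.78, 4.02, 0.46] [0.0001, 0.0001, 0.0844]
[-0.44, 4.07, 0.46] [0.0001, 0.0001, 0.0844]
[-0.09, 4.1, 0.46] [0.0001, 0.0001, 0.0844]
[0.25, 4.09, 0.46] [0.0001, 0.0001, 0.0844]
[0.6, 4.05, 0.46] [0.0001, 0.0001, 0.0844]
[0.93, 3.99, 0.46] [0.0001, 0.0001, 0.0844]
[1.27, 3.9, 0.46] [0.0001, 0.0001, 0.0844]
[1.59, 3.78, 0.46] [0.0001, 0.0001, 0.0844]
```

```bash
python3 -m crank '{"dp":[[-2.9,2.9,0.2],[-2.6,3.1,0.2],[-2.4,3.3,0.2],[-2.1,3.5,0.2],[-1.8,3.7,0.2],[-1.4,3.8,0.2],[-1.1,3.9,0.2],[-0.8,4.0,0.2]],"delta_rot":[[0,0,0.085],[0,0,0.085],[0,0,0.085],[0,0,0.085],[0,0,0.085],[0,0,0.085],[0,0,0.085],[0,0,0.085]]}' 0 20
python3 - <<'E'
from h import *
from bench import ctrl
plan(ctrl.get_state(),[.486,.0147,.172],-7.2,7)
E
```

```text
time: 0.95
position: [0.3836, 0.2832, 0.2254]
tool_rot: [-3.06, -0.713, -0.0]
ft_force: [0.9, -0.4, 0.1]
grip_width: 0.359
rot total [-0.    -0.     0.583] move cm world [ 10.24 -26.85  -5.34]
[-0.38, 4.09, 0.76] [-0.0, -0.0, 0.0833]
[-0.04, 4.1, 0.76] [-0.0, -0.0, 0.0833]
[0.3, 4.09, 0.76] [-0.0, -0.0, 0.0833]
[0.64, 4.05, 0.76] [-0.0, -0.0, 0.0833]
[0.98, 3.99, 0.76] [-0.0, -0.0, 0.0833]
[1.3, 3.89, 0.76] [-0.0, -0.0, 0.0833]
[1.62, 3.77, 0.76] [-0.0, -0.0, 0.0833]
```

```bash
python3 -m crank '{"dp":[[-0.4,4.1,0.8],[0,4.1,0.8],[0.3,4.1,0.8],[0.6,4.0,0.8],[1.0,4.0,0.7],[1.3,3.9,0.7],[1.6,3.8,0.7],[0,0,0]],"delta_rot":[[0,0,0.08],[0,0,0.08],[0,0,0.08],[0,0,0.08],[0,0,0.08],[0,0,0.08],[0,0,0.08],[0,0,0]]}'
python3 - <<'E'
from h import *
from bench import ctrl
i=ctrl.camera_info('wrist'); im=ctrl.get_image('wrist'); cv2.imwrite('pics/w1.png',im)
import pickle; pickle.dump(i,open('w1.pkl','wb'))
o=np.array([.4914,.1067]);y=np.radians(-7.2);X=np.array([np.cos(y),np.sin(y)]);Y=np.array([-np.sin(y),np.cos(y)])
def S(a,b,c): return np.r_[o+a*X+b*Y,c]
P=[S(a,b,.094) for b in(-.023,-.013,.013,.023) for a in(-.036,.036)]
for p in P+[S(.006,-.066,.07)]: print(proj(i,p,True)[0].round(1))
s=ctrl.get_state();print(s['position'],s['tool_rot'],s['ft_force'])
E
```

```text
time: 1.75
position: [0.4896, 0.0112, 0.1718]
tool_rot: [3.134, -0.172, -0.0]
ft_force: [-0.4, 0.8, -0.1]
grip_width: 0.007
[211.5 116.8]
[317.9 117.8]
[211.5 102.2]
[318.3 103.1]
[212.2  64.9]
[319.   65.5]
[212.6  50.9]
[319.2  51.3]
[273.  173.9]
[0.48906218 0.01457923 0.17201562] [ 3.13622022e+00 -1.64622276e-01 -1.45238865e-03] [-0.7493363   0.14213157 -0.3845385 ]
```

View pics/w1.png

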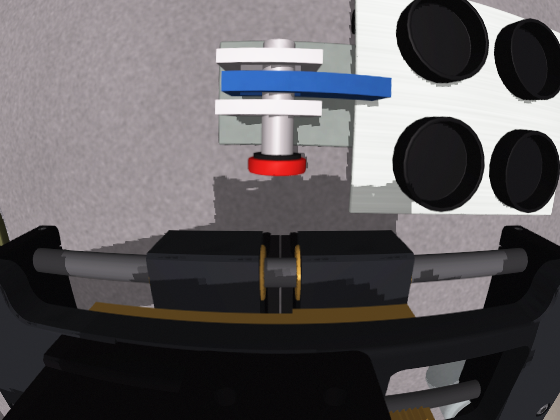

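```bash
python3 - <<'E'
from h import *
crop(cv2.imread('pics/w1.png'),200,30,340,190,5,'pics/w1z.png')
E
```

```text
(no output)
```

View pics/w1z.png

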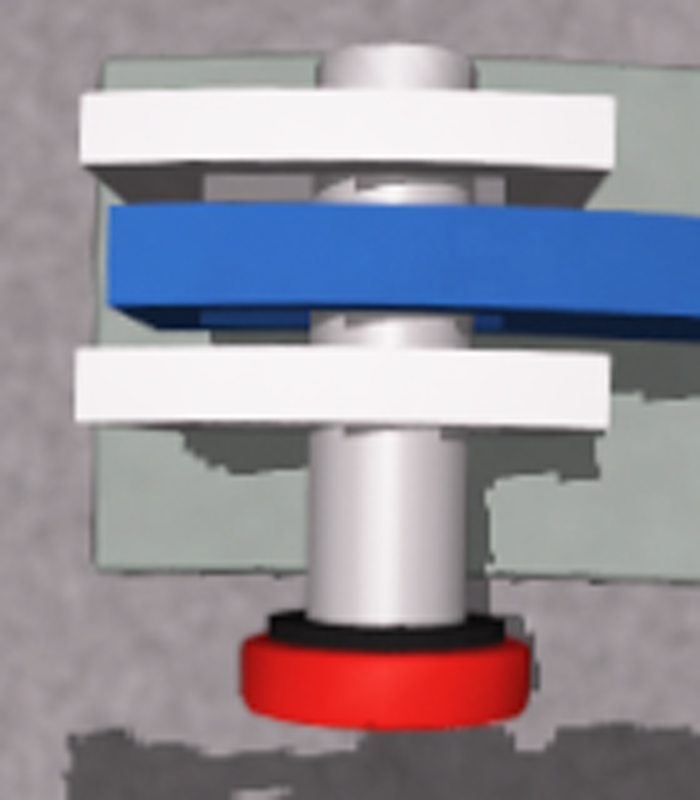

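```bash
python3 - <<'E'
from h import *
import pickle
from scipy.optimize import least_squares
i=pickle.load(open('w1.pkl','rb'))
f=lambda c:((c[0]+.5)/5-.5+200,(c[1]+.5)/5-.5+30)
obs=np.array([f(c) for c in [(75,348),(611,353),(78,420),(608,428),(82,90),(616,95),(82,163),(612,168)]])
loc=np.array([(-.036,-.013),(.036,-.013),(-.036,-.023),(.036,-.023),(-.036,.023),(.036,.023),(-.036,.013),(.036,.013)])
def W(p,l,z):
    c,s=np.cos(p[2]),np.sin(p[2]); return np.c_[p[0]+c*l[:,0]-s*l[:,1],p[1]+s*l[:,0]+c*l[:,1],np.full(len(l),z)]
r=least_squares(lambda p:(proj(i,W(p,loc,.094),True)-obs).ravel(),[.4914,.1067,-.12])
p=r.x; print(p,np.degrees(p[2]),np.abs(r.fun).max())
r3=least_squares(lambda q:(proj(i,W(q,loc,q[3]),True)-obs).ravel(),[.4914,.1067,-.12,.094]); print(r3.x)
def loc_of(uv,z):
    w=bp(i,uv,z,True); d=w[:2]-p[:2]; c,s=np.cos(p[2]),np.sin(p[2]); return np.array([c*d[0]+s*d[1],-s*d[0]+c*d[1]])
print('head L/R',loc_of(f((241,670)),.07),loc_of(f((531,670)),.07))
print('shank L/R',loc_of(f((307,550)),.07),loc_of(f((467,550)),.07))
print('far shank L/R',loc_of(f((320,80)),.07),loc_of(f((475,80)),.07), 'end top',loc_of(f((395,43)),.07),loc_of(f((395,43)),.082))
print('head outer bottom edge',loc_of(f((385,728)),.07),loc_of(f((385,728)),.092),'back edge red',loc_of(f((385,650)),.092))
E
```

```text
[ 0.49394196  0.10839868 -0.1271411 ] -7.284648208747731 0.5206986824514388
[ 0.49393414  0.10845503 -0.1271285   0.09353772]
head L/R [-0.01543535 -0.06036018] [ 0.02846393 -0.05954228]
shank L/R [-0.00561226 -0.04203452] [ 0.01830388 -0.04159627]
far shank L/R [-0.00497537  0.02968474] [0.01802075 0.03012135] end top [0.00603776 0.03570825] [0.00613361 0.03255791]
head outer bottom edge [ 0.0065388  -0.06893517] [ 0.00666936 -0.06528099] back edge red [ 0.0064762  -0.05441093]
```

```bash
python3 -m crank '{"dp":[[0,0,2],[0,0,2.5],[0,0,2.5],[0,0,2],[0,0,1],[0,-0.5,0],[0,-0.3,0],[0,0,0]],"delta_rot":[[0,0,0.02],[0,0,0],[0,0,0],[0,0,0],[0,0,0],[0,0,0],[0,0,0],[0,0,0]]}'
cat >> h.py <<'E'
SO=np.array([.49394,.10840]); SY=np.radians(-7.28)
def loc(pos):
    d=np.array(pos)[:2]-SO; c,s=np.cos(SY),np.sin(SY); return np.array([c*d[0]+s*d[1],-s*d[0]+c*d[1],pos[2]])
def wor(l):
    c,s=np.cos(SY),np.sin(SY); return np.array([SO[0]+c*l[0]-s*l[1],SO[1]+s*l[0]+c*l[1],l[2]])
def show():
    from bench import ctrl
    s=ctrl.get_state(); m=R.from_rotvec(s['tool_rot']).as_matrix()
    F=s['ft_force']; c,sn=np.cos(SY),np.sin(SY)
    print('t',s['time'],'loc mm',(loc(s['position'])*1000).round(1),'yaw',np.degrees(np.arctan2(m[1,0],m[0,0])).round(2),'zaxis',m[:,2].round(3),'F shaker',np.round([c*F[0]+sn*F[1],-sn*F[0]+c*F[1],F[2]],1),'grip mm',round(s['grip_width']*87,1))
E
python3 -c "
from h import *
show()"
```

```text
time: 2.6
position: [0.491, 0.0269, 0.0737]
tool_rot: [-3.135, 0.184, -0.003]
ft_force: [-0.4, 0.2, -1.2]
grip_width: 0.003
t 2.6 loc mm [  7.4 -81.2  73.7] yaw -6.72 zaxis [ 0.002  0.001 -1.   ] F shaker [-0.4  0.1 -1.2] grip mm 0.3
```

```bash
python3 -m crank '{"dp":[[0,-0.4,0],[0,-0.4,0],[0,-0.4,0],[0,-0.4,0],[0,-0.3,0],[0,-0.3,0],[0,-0.2,0],[0,0,0]],"delta_rot":[[0,0,0.01],[0,0,0],[0,0,0],[0,0,0],[0,0,0],[0,0,0],[0,0,0],[0,0,0]]}'
python3 -c "
from h import *
show()"
```

```text
time: 3.4
position: [0.4936, 0.0483, 0.0733]
tool_rot: [3.134, -0.203, 0.002]
ft_force: [-0.3, -5.3, 4.3]
grip_width: 0.005
t 3.4 loc mm [  7.3 -59.6  73.3] yaw -7.43 zaxis [ 0.001 -0.001 -1.   ] F shaker [ 0.4 -5.3  4.3] grip mm 0.5
```

```bash
python3 -m crank '{"dp":[[0,-0.3,0],[0,-0.3,0],[0,-0.2,0],[0,-0.2,0],[0,-0.1,0],[0,0,0],[0,0,0],[0,0,0]],"delta_rot":[[0,0,0],[0,0,0],[0,0,0],[0,0,0],[0,0,0],[0,0,0],[0,0,0],[0,0,0]]}'
python3 -c "
from h import *
show()"
```

```text
time: 4.2
position: [0.495, 0.0592, 0.0732]
tool_rot: [3.134, -0.204, 0.002]
ft_force: [-0.7, -4.7, 4.6]
grip_width: 0.005
t 4.2 loc mm [  7.3 -48.7  73.2] yaw -7.45 zaxis [ 0.001 -0.001 -1.   ] F shaker [-0.1 -4.8  4.6] grip mm 0.4
```

```bash
python3 -m crank '{"dp":[[0,-0.1,0],[0,-0.05,0],[0,-0.05,0],[0,0,0],[0,0,0],[0,0,0],[0,0,0],[0,0,0]],"delta_rot":[[0,0,0],[0,0,0],[0,0,0],[0,0,0],[0,0,0],[0,0,0],[0,0,0],[0,0,0]]}'
python3 -c "
from h import *
show()"
```

```text
time: 5.0
position: [0.495, 0.0592, 0.0732]
tool_rot: [3.132, -0.206, 0.001]
ft_force: [-2.3, -9.3, 6.0]
grip_width: 0.008
t 5.0 loc mm [  7.3 -48.7  73.2] yaw -7.51 zaxis [ 0.    -0.003 -1.   ] F shaker [-1.1 -9.5  6. ] grip mm 0.7
```

```bash
python3 -m crank '{"dp":[[0,-0.1,0],[0,-0.1,0],[0,-0.1,0],[0,0,0],[0,0,0],[0,0,0],[0,0,0],[0,0,0]],"delta_rot":[[0,0,0],[0,0,0],[0,0,0],[0,0,0],[0,0,0],[0,0,0],[0,0,0],[0,0,0]]}'
python3 - <<'E'
from h import *
show()
from bench import ctrl
import pickle
i=ctrl.camera_info('wrist'); im=ctrl.get_image('wrist'); cv2.imwrite('pics/w2.png',im)
pickle.dump(i,open('w2.pkl','wb'))
E
```

```text
time: 5.8
position: [0.495, 0.0593, 0.0732]
tool_rot: [3.128, -0.208, -0.001]
ft_force: [-3.2, -15.1, 9.0]
grip_width: 0.01
t 5.8 loc mm [  7.3 -48.6  73.2] yaw -7.6 zaxis [-0.001 -0.006 -1.   ] F shaker [ -1.3 -15.4   9. ] grip mm 0.9
```

View pics/w2.png

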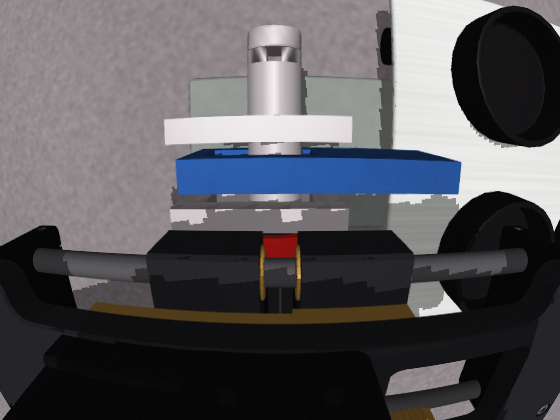

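```bash
python3 - <<'E'
from h import *
crop(cv2.imread('pics/w2.png'),220,10,340,140,6,'pics/w2z.png')
E
python3 -m crank '{"dp":[[0,0.5,0],[0,1.0,0],[0,1.5,0],[0,1.5,-2],[0,0,-3],[0,0,-3],[0,0,-3],[0,0,0]],"delta_rot":[[0,0,0],[0,0,0],[0,0,0],[0,0,0],[0,0,0],[0,0,0],[0,0,0],[0,0,0]]}'
```

```text
time: 6.65
position: [0.4918, 0.0206, 0.1866]
tool_rot: [-3.132, 0.203, -0.012]
ft_force: [0.4, 1.0, -0.0]
grip_width: 0.006
```

View pics/w2z.png

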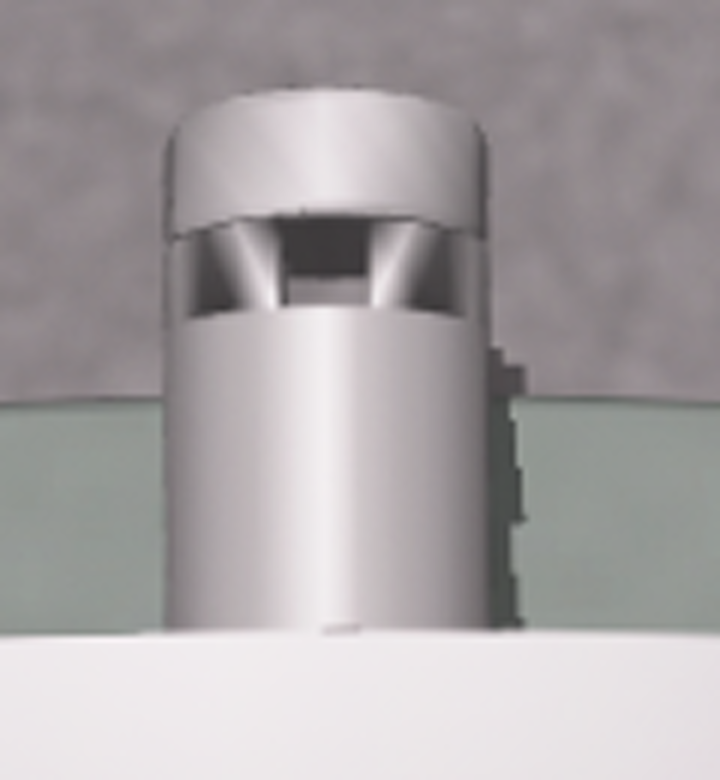

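```bash
python3 - <<'E'
from h import *
import pickle
i=pickle.load(open('w2.pkl','rb'))
f=lambda c:((c[0]+.5)/6-.5+220,(c[1]+.5)/6-.5+10)
for n,c,z in [('near',(325,310),.0817),('far',(325,217),.0817),('L',(281,265),.0817),('R',(371,265),.0817),('end',(325,90),.082),('lug far L',(0,0),.094),('shankL',(163,400),.07),('shankR',(489,400),.07)]:
    print(n,(loc(bp(i,f(c),z,True))*1000).round(1))
# lug check
for uv in [(165,119),(352,118)]: print('lug2 far',(loc(bp(i,uv,.094,True))*1000).round(1))
show()
from bench import ctrl
i=ctrl.camera_info('wrist'); im=ctrl.get_image('wrist'); cv2.imwrite('pics/w3.png',im); pickle.dump(i,open('w3.pkl','wb'))
crop(im,180,0,380,150,4,'pics/w3z.png')
E
```

```text
near [ 6.5 45.2 81.7]
far [ 6.5 51.8 81.7]
L [ 3.5 48.4 81.7]
R [ 9.6 48.4 81.7]
end [ 6.5 61.1 82. ]
lug far L [-13.7  64.6  94. ]
shankL [-5.6 40.7 70. ]
shankR [18.3 40.5 70. ]
lug2 far [-35.2  22.6  94. ]
lug2 far [35.9 21.9 94. ]
t 6.65 loc mm [  9.  -87.4 186.6] yaw -7.4 zaxis [ 0.008  0.003 -1.   ] F shaker [ 0.3  1.1 -0. ] grip mm 0.5
```

View pics/w3z.png

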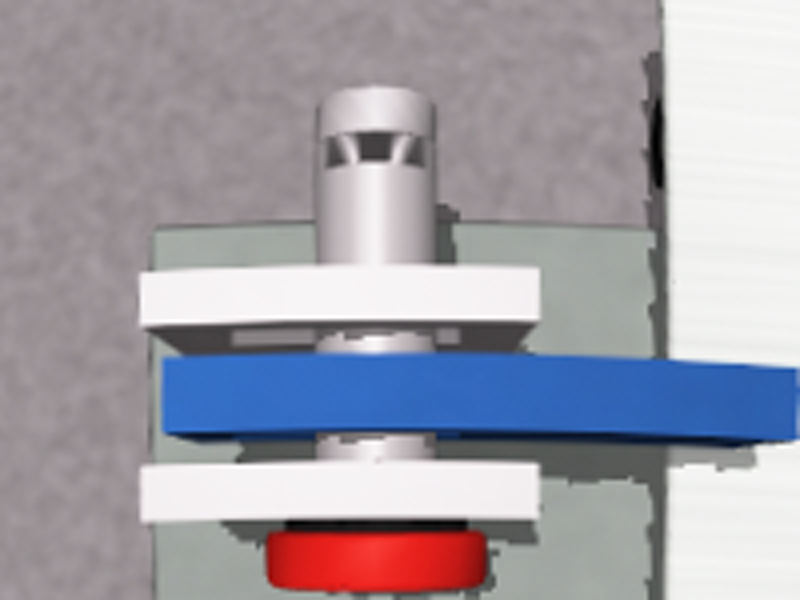

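```bash
python3 - <<'E'
from h import *
from bench import ctrl
plan(ctrl.get_state(),[.3976,-.3374,.175],-26,8)
E
```

```text
rot total [-0.003 -0.004  0.325] move cm world [ -9.29 -35.79  -0.94]
[-0.58, 4.59, 0.1] [-0.0004, -0.0004, 0.0406]
[-0.39, 4.61, 0.11] [-0.0004, -0.0004, 0.0406]
[-0.2, 4.62, 0.11] [-0.0004, -0.0004, 0.0406]
[-0.01, 4.62, 0.11] [-0.0004, -0.0004, 0.0406]
[0.17, 4.62, 0.11] [-0.0004, -0.0004, 0.0406]
[0.36, 4.61, 0.11] [-0.0004, -0.0004, 0.0406]
[0.55, 4.59, 0.12] [-0.0004, -0.0004, 0.0406]
[0.73, 4.56, 0.12] [-0.0004, -0.0004, 0.0406]
```

```bash
python3 -m crank '{"dp":[[-0.6,4.6,0.1],[-0.4,4.6,0.1],[-0.2,4.6,0.1],[0,4.6,0.1],[0.2,4.6,0.1],[0.4,4.6,0.1],[0.5,4.6,0.1],[0.7,4.6,0.1]],"delta_rot":[[0,0,0.04],[0,0,0.04],[0,0,0.04],[0,0,0.04],[0,0,0.04],[0,0,0.04],[0,0,0.04],[0,0,0.04]]}' 5
python3 - <<'E'
from h import *
from bench import ctrl
import pickle
ctrl.get_image('wrist');ctrl.get_image('wrist');ctrl.get_image('wrist')
i=ctrl.camera_info('wrist'); im=ctrl.get_image('wrist'); cv2.imwrite('pics/w4.png',im); pickle.dump(i,open('w4.pkl','wb'))
s=ctrl.get_state();print(s['time'],s['position'],s['tool_rot'])
m=R.from_rotvec(s['tool_rot']).as_matrix();print(m[:,2])
E
```

```text
time: 7.5
position: [0.3953, -0.3383, 0.1734]
tool_rot: [-3.061, 0.701, 0.001]
ft_force: [0.4, -0.5, 0.2]
grip_width: 0.559
7.7 [ 0.39525659 -0.33779884  0.17318226] [-3.06147282  0.70406601  0.0039925 ]
[-2.43212133e-03  7.65708552e-04 -9.99996749e-01]
```

View pics/w4.png

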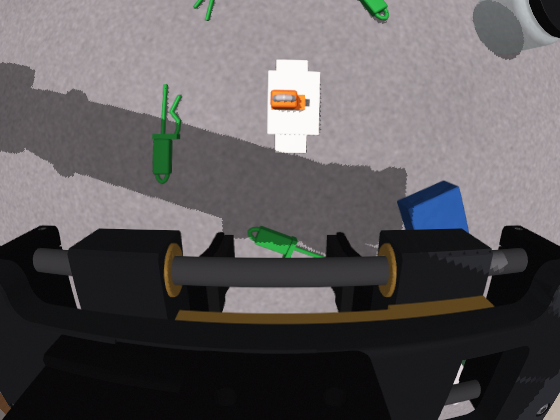

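```bash
python3 - <<'E'
from h import *
crop(cv2.imread('pics/w4.png'),250,50,340,160,7,'pics/w4z.png')
E
```

```text
(no output)
```

View pics/w4z.png

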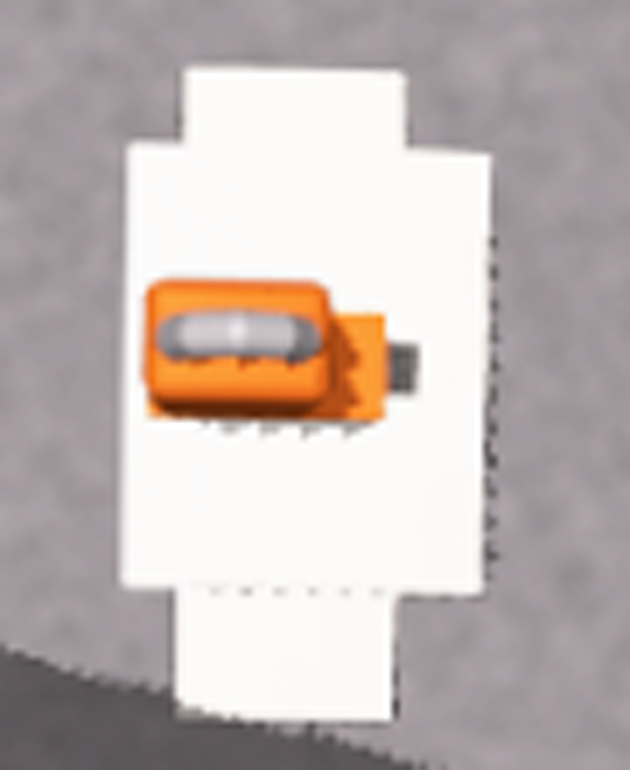

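```bash
python3 - <<'E'
from h import *
import pickle
i=pickle.load(open('w4.pkl','rb'))
f=lambda c:((c[0]+.5)/7-.5+250,(c[1]+.5)/7-.5+50)
P=np.array([bp(i,f(c),.06,True)[:2] for c in [(128,143),(492,153),(122,586),(484,596)]]); c=P.mean(0)
x=P[1]-P[0]+P[3]-P[2]; y=P[0]-P[2]+P[1]-P[3]
print('size',np.linalg.norm(x)/2,np.linalg.norm(y)/2,'yawx',np.degrees(np.arctan2(x[1],x[0])),'yawy',np.degrees(np.arctan2(-y[0],y[1])),'centre',c)
xu=x/np.linalg.norm(x); print('grip expected',c-.008*xu)
G=np.array([bp(i,f(q),.1,True)[:2] for q in [(148,281),(329,285),(148,405),(329,405)]])
print('grip top',G.mean(0),np.linalg.norm(G[1]-G[0]),np.linalg.norm(G[2]-G[0]))
E
```

```text
size 0.04045674489369958 0.05024177869523124 yawx -27.124613738231048 yawy -26.7965618475149 centre [ 0.44151328 -0.26909813]
grip expected [ 0.43439315 -0.26545071]
grip top [ 0.43415357 -0.26586902] 0.016890624585365395 0.011815876508193988
```

```bash
python3 - <<'E'
from h import *
from bench import ctrl
plan(ctrl.get_state(),[.4343,-.2657,.160],-27,5)
E
```

```text
rot total [0.    0.003 0.019] move cm world [ 3.9   7.21 -1.32]
[0.07, -1.64, 0.26] [0.0001, 0.0005, 0.0038]
[0.07, -1.64, 0.26] [0.0001, 0.0005, 0.0038]
[0.06, -1.64, 0.26] [0.0001, 0.0005, 0.0038]
[0.05, -1.64, 0.26] [0.0001, 0.0005, 0.0038]
[0.05, -1.64, 0.26] [0.0001, 0.0005, 0.0038]
```

```bash
python3 -m crank '{"dp":[[0.05,-1.6,0.2],[0.05,-1.6,0.2],[0.05,-1.6,0.2],[0.05,-1.7,0.2],[0.1,-1.7,0.2],[0,0,0.2],[0,0,0],[0,0,0]],"delta_rot":[[0,0.003,0.02],[0,0,0],[0,0,0],[0,0,0],[0,0,0],[0,0,0],[0,0,0],[0,0,0]]}'
python3 - <<'E'
from h import *
from bench import ctrl
plan(ctrl.get_state(),[.4343,-.2657,.088],-27,1)
E
```

```text
time: 8.5
position: [0.4358, -0.2656, 0.1624]
tool_rot: [3.055, -0.73, 0.004]
ft_force: [-0.7, 0.3, 0.3]
grip_width: 0.574
rot total [ 0.    -0.003  0.002] move cm world [-0.15 -0.01 -7.44]
[-0.15, 0.07, 7.43] [0.0002, -0.0026, 0.0021]
```

```bash
python3 -m crank '{"dp":[[-0.1,0.1,1.5],[0,0,1.5],[0,0,1.5],[0,0,1.5],[0,0,0.8],[0,0,0.6],[0,0,0],[0,0,0]],"delta_rot":[[0,-0.003,0],[0,0,0],[0,0,0],[0,0,0],[0,0,0],[0,0,0],[0,0,0],[0,0,0]]}'
python3 - <<'E'
from h import *
from bench import ctrl
plan(ctrl.get_state(),[.4343,-.2657,.088],-27,1)
im=ctrl.get_image('scene'); crop(im,130,190,260,300,6,'pics/s1.png')
E
```

```text
time: 9.3
position: [0.4353, -0.266, 0.0888]
tool_rot: [3.055, -0.73, 0.001]
ft_force: [-0.0, 0.1, 1.4]
grip_width: 0.575
rot total [-0.    -0.001  0.002] move cm world [-0.1   0.03 -0.08]
[-0.1, 0.02, 0.08] [-0.0, -0.0006, 0.0021]
```

View pics/s1.png

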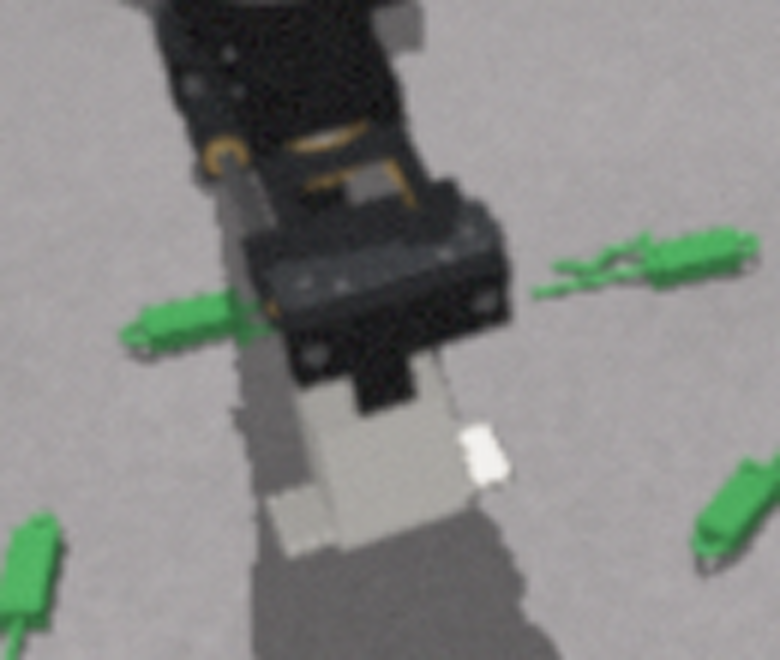

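```bash
python3 -m crank '{"dp":[[-0.1,0,0.05],[0,0,0],[0,0,0],[0,0,0],[0,0,0],[0,0,0],[0,0,0],[0,0,0]],"delta_rot":[[0,0,0],[0,0,0],[0,0,0],[0,0,0],[0,0,0],[0,0,0],[0,0,0],[0,0,0]]}' 0 35
python3 - <<'E'
from h import *
from bench import ctrl
show();s=ctrl.get_state();print(s['position'])
E
```

```text
time: 10.15
position: [0.4342, -0.2652, 0.0881]
tool_rot: [-3.055, 0.73, 0.0]
ft_force: [0.4, 0.5, 1.4]
grip_width: 0.205
t 10.15 loc mm [ -12.  -378.2   88.1] yaw -26.87 zaxis [ 0.  0. -1.] F shaker [0.3 0.5 1.4] grip mm 17.8
[ 0.43415936 -0.26521771  0.08814093]
```

```bash
python3 -m crank '{"dp":[[0,0,-0.5],[0,0,-1],[0,0,-1.5],[0,0,-2],[0,0,-2],[0,0,-2],[0,0,-2],[0,0,-1]],"delta_rot":[[0,0,0],[0,0,0],[0,0,0],[0,0,0],[0,0,0],[0,0,0],[0,0,0],[0,0,0]]}'
python3 - <<'E'
from h import *
from bench import ctrl
show()
plan(ctrl.get_state(),wor([.0065,.0487,.205]),-7.28,10)
im=ctrl.get_image('scene'); crop(im,120,150,260,290,5,'pics/s2.png')
E
```

```text
time: 10.95
position: [0.4351, -0.266, 0.211]
tool_rot: [-3.055, 0.73, -0.007]
ft_force: [0.8, -0.1, -1.0]
grip_width: 0.203
t 10.95 loc mm [ -11.  -378.9  211. ] yaw -26.89 zaxis [ 0.004 -0.001 -1.   ] F shaker [ 0.8 -0.  -1. ] grip mm 17.7
rot total [-0.001 -0.004 -0.342] move cm world [ 7.15 42.19 -0.6 ]
[-1.27, -4.09, 0.06] [-0.0001, -0.0004, -0.0342]
[-1.13, -4.13, 0.06] [-0.0001, -0.0004, -0.0342]
[-0.99, -4.16, 0.06] [-0.0001, -0.0004, -0.0342]
[-0.85, -4.19, 0.06] [-0.0001, -0.0004, -0.0342]
[-0.7, -4.22, 0.06] [-0.0001, -0.0004, -0.0342]
[-0.56, -4.24, 0.06] [-0.0001, -0.0004, -0.0342]
[-0.41, -4.26, 0.06] [-0.0001, -0.0004, -0.0342]
[-0.26, -4.27, 0.06] [-0.0001, -0.0004, -0.0342]
[-0.12, -4.28, 0.06] [-0.0001, -0.0004, -0.0342]
[0.03, -4.28, 0.06] [-0.0001, -0.0004, -0.0342]
```

View pics/s2.png

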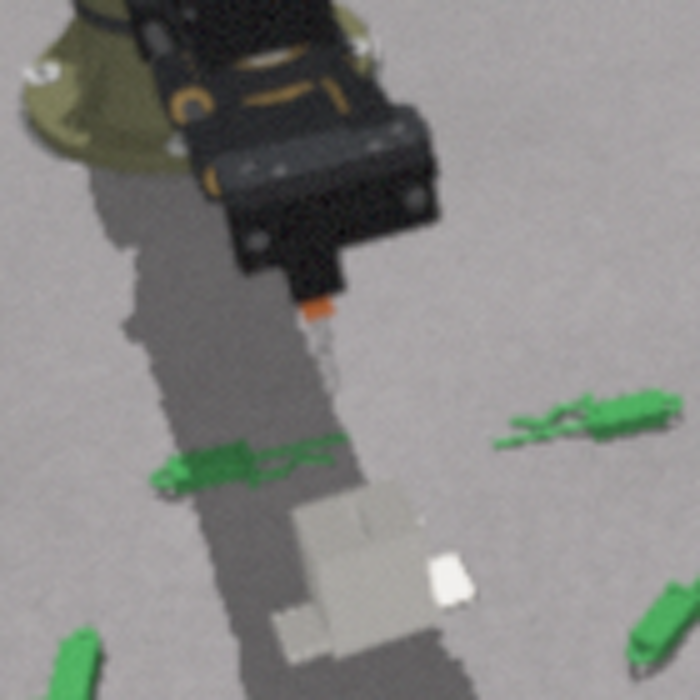

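```bash
python3 -m crank '{"dp":[[-1.3,-4.1,0],[-1.1,-4.1,0],[-1.0,-4.2,0],[-0.8,-4.2,0],[-0.7,-4.2,0],[-0.6,-4.2,0],[-0.4,-4.3,0],[-0.3,-4.3,0]],"delta_rot":[[0,0,-0.034],[0,0,-0.034],[0,0,-0.034],[0,0,-0.034],[0,0,-0.034],[0,0,-0.034],[0,0,-0.034],[0,0,-0.034]]}'
python3 - <<'E'
from h import *
from bench import ctrl
show()
plan(ctrl.get_state(),wor([.0065,.0487,.205]),-7.28,3)
E
```

```text
time: 11.8
position: [0.491, 0.0742, 0.2078]
tool_rot: [-3.126, 0.307, 0.0]
ft_force: [0.8, 0.5, -0.9]
grip_width: 0.205
t 11.8 loc mm [  1.5 -34.3 207.8] yaw -11.22 zaxis [-0.  0. -1.] F shaker [ 0.7  0.6 -0.9] grip mm 17.9
rot total [-0.     0.    -0.069] move cm world [ 1.55  8.17 -0.28]
[-0.02, -2.77, 0.09] [-0.0, 0.0001, -0.0229]
[0.04, -2.77, 0.09] [-0.0, 0.0001, -0.0229]
[0.1, -2.77, 0.09] [-0.0, 0.0001, -0.0229]
```

```bash
python3 -m crank '{"dp":[[0,-2.7,0.1],[0,-2.7,0.1],[0.1,-2.5,0.1],[0,0,0],[0,0,0],[0,0,0],[0,0,0],[0,0,0]],"delta_rot":[[0,0,-0.023],[0,0,-0.023],[0,0,-0.023],[0,0,0],[0,0,0],[0,0,0],[0,0,0],[0,0,0]]}'
python3 - <<'E'
from h import *
from bench import ctrl
show()
import pickle
i=ctrl.camera_info('wrist'); im=ctrl.get_image('wrist'); cv2.imwrite('pics/w5.png',im); pickle.dump(i,open('w5.pkl','wb'))
im=ctrl.get_image('scene'); cv2.imwrite('pics/s3f.png',im); crop(im,270,90,400,210,6,'pics/s3.png')
E
```

```text
time: 12.6
position: [0.5061, 0.1493, 0.2053]
tool_rot: [-3.135, 0.204, -0.001]
ft_force: [-0.4, -0.5, -1.3]
grip_width: 0.204
t 12.6 loc mm [  6.9  42.1 205.3] yaw -7.43 zaxis [ 0.  0. -1.] F shaker [-0.3 -0.5 -1.3] grip mm 17.7
```

View pics/w5.png

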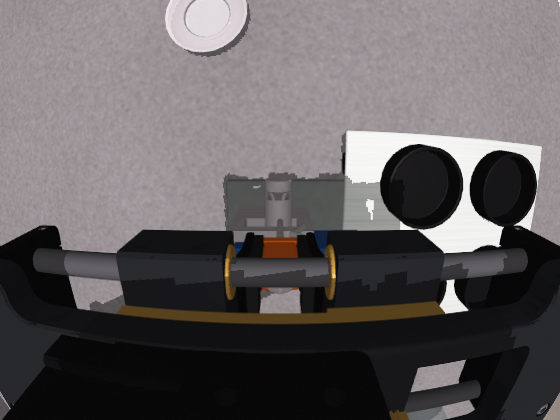

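View pics/s3.png

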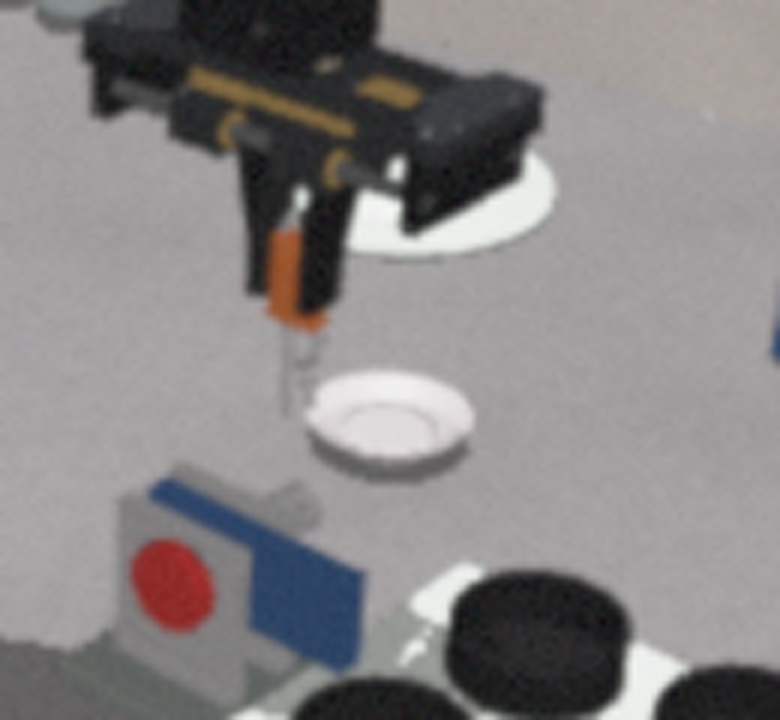

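```bash
python3 -m crank '{"dp":[[-0.05,-0.35,1],[0,-0.35,1],[0,0,1],[0,0,0.5],[0,0,0.3],[0,0,0],[0,0,0],[0,0,0]],"delta_rot":[[0,0,0],[0,0,0],[0,0,0],[0,0,0],[0,0,0],[0,0,0],[0,0,0],[0,0,0]]}'
python3 - <<'E'
from h import *
from bench import ctrl
show()
import pickle
i=ctrl.camera_info('wrist'); im=ctrl.get_image('wrist'); cv2.imwrite('pics/w6.png',im); pickle.dump(i,open('w6.pkl','wb'))
im=ctrl.get_image('scene'); cv2.imwrite('pics/s4f.png',im); crop(im,290,120,370,200,7,'pics/s4.png')
E
```

```text
time: 13.5
position: [0.5067, 0.1573, 0.1676]
tool_rot: [-3.135, 0.201, -0.001]
ft_force: [1.2, 0.3, -1.8]
grip_width: 0.202
t 13.5 loc mm [  6.4  50.1 167.6] yaw -7.34 zaxis [ 0.001  0.    -1.   ] F shaker [ 1.1  0.5 -1.8] grip mm 17.6
```

View pics/w6.png

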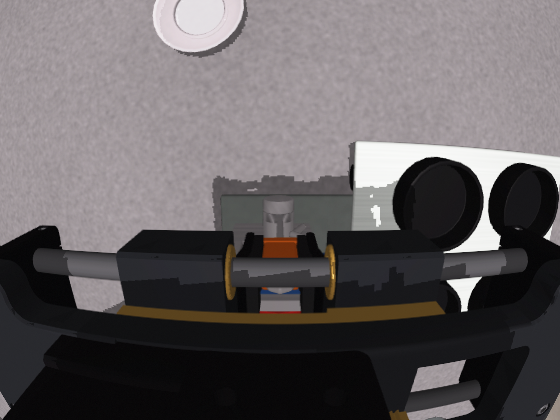

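View pics/s4.png

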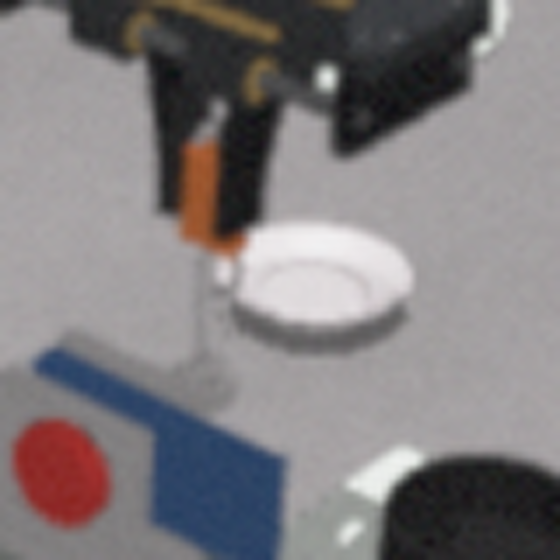

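```bash
python3 - <<'E'
from h import *
crop(cv2.imread('pics/w6.png'),235,180,325,250,8,'pics/w6z.png')
import pickle
i=pickle.load(open('w6.pkl','rb'))
print('hole pred',proj(i,wor([.0065,.0487,.0817]),True), 'lines')
E
```

```text
hole pred [[277.83520535 219.01107571]] lines
```

View pics/w6z.png

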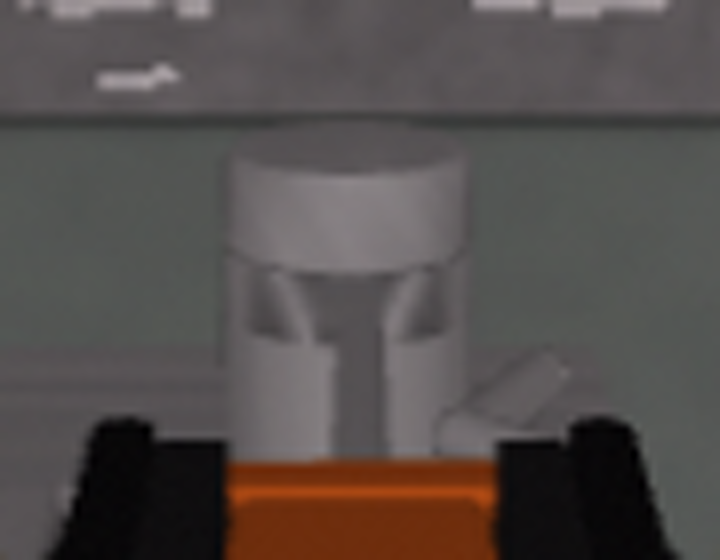

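```bash
python3 - <<'E'
from h import *
import pickle
i=pickle.load(open('w6.pkl','rb'))
f=lambda p:((p+.5-np.array([235,180]))*8-.5).round(1)
# TCP local at 6.4,50.1; clip leg along it (grip -0.4 in y)
for l in [(.0064,.0497,.1046+.015),(.0064-.009,.0497+.006,.1646+.015),(.0064+.009,.0497+.006,.1646+.015),(.0064-.009,.0497+.006,.1646-.015),(.0064+.009,.0497+.006,.1646-.015),(.0064,.0497,.0896),(.0064-.00225,.0497,.0896),(.0064+.00225,.0497,.0896),(.0064-.00225,.0497,.105),(.0064+.00225,.0497,.105),(.0065,.0487,.0817),(.0065,.0519,.0817),(.0065,.0455,.0817),(.0065,.062,.082)]:
    print(l,f(proj(i,wor(l),True)[0]))
E
```

```text
(0.0064, 0.0497, 0.1196) [342.8 445.2]
(-0.002599999999999999, 0.0557, 0.17959999999999998) [174.4 708.4]
(0.0154, 0.0557, 0.17959999999999998) [499.7 708.9]
(-0.002599999999999999, 0.0557, 0.1496) [204.2 512.9]
(0.0154, 0.0557, 0.1496) [476.5 513.1]
(0.0064, 0.0497, 0.0896) [344.7 330.7]
(0.004150000000000001, 0.0497, 0.0896) [319.3 330.7]
(0.00865, 0.0497, 0.0896) [370.  330.7]
(0.004150000000000001, 0.0497, 0.105) [316.7 385.7]
(0.00865, 0.0497, 0.105) [370.9 385.7]
(0.0065, 0.0487, 0.0817) [346.2 315.6]
(0.0065, 0.0519, 0.0817) [346.2 282.1]
(0.0065, 0.0455, 0.0817) [346.2 348.8]
(0.0065, 0.062, 0.082) [346.1 175.6]
```

```bash
python3 - <<'E'
from h import *
im=cv2.imread('pics/w6.png')[205:245,255:305]
g=cv2.cvtColor(im,cv2.COLOR_BGR2GRAY).astype(float)
print(g[3:30,8:38].astype(int))
g=np.clip((g-60)*3,0,255).astype(np.uint8)
cv2.imwrite('pics/w6e.png',cv2.resize(g,None,fx=14,fy=14,interpolation=cv2.INTER_CUBIC))
E
```

```text
[[ 84  95 101 105 111 117 120 120 121 122 122 124 126 128 129 128 128 126
  125 124 122 123 123 122 119 115 108 103  99  93]
 [ 88  97 102 106 110 115 120 122 122 123 123 123 124 127 129 130 128 126
  124 124 123 121 122 122 119 115 109 103  99  93]
 [ 85  98 103 106 110 114 119 123 123 123 124 123 124 126 128 130 127 126
  123 122 121 120 120 119 118 114 109 104  98  91]
 [ 77  87  98 106 109 113 119 124 125 124 123 124 123 124 126 128 127 125
  123 121 121 120 119 117 117 113 109 104  97  82]
 [ 88  91  89  95 104 110 116 122 125 124 123 122 123 123 124 127 127 127
  124 122 120 119 118 117 112 109 100  98  84  87]
 [ 87  96  97  90  88  90  91 106 113 113 118 120 121 119 121 122 123 121
  121 117 116 112 107 100  96  80  82  87  90  94]
 [ 87  96  95  88  87  94 112 108  96  84  80  78  83  92  95  93  95  95
   87  82  76  84  92 108 105  93  82  85  91  94]
 [ 87  96  94  87  83  92 103 113 106  93  81  78  80  82  83  82  82  82
   81  78  81  94 109 114 104  90  81  85  91  93]
 [ 86  95  95  85  81  86  96 108 110 100  87  83  81  81  82  82  81  81
   81  81  88 103 118 113 
[... 1575 characters left out ...]
126 108  86  82  82  81
   81  79  99 117 118 115 114 111 107 102  97  95]
 [ 87  92  96 100 107 112 114 115 118 121 123 125 126 108  86  82  82  82
   81  79  99 117 118 117 114 110 107 102  98  87]
 [ 85  91  97 100 106 110 113 116 118 122 123 125 126 109  87  82  83  83
   81  79 100 117 118 117 114 110 106  89  87  93]
 [ 85  91  96 100 105 111 114 116 118 121 123 125 125 109  87  81  83  82
   82  79 101 117 118 116 114 110  99  96 105 104]
 [ 85  92  96 100 105 111 114 115 117 120 123 125 126 101  83  82  84  82
   80  79 100 116 118 116 114 110  96 104 110 109]
 [ 85  91  95 100 105 110 114 115 118 120 122 126 125 100  83  83  84  82
   82  79 101 117 119 116 114 110 100 108 112 112]]
```

View pics/w6e.png

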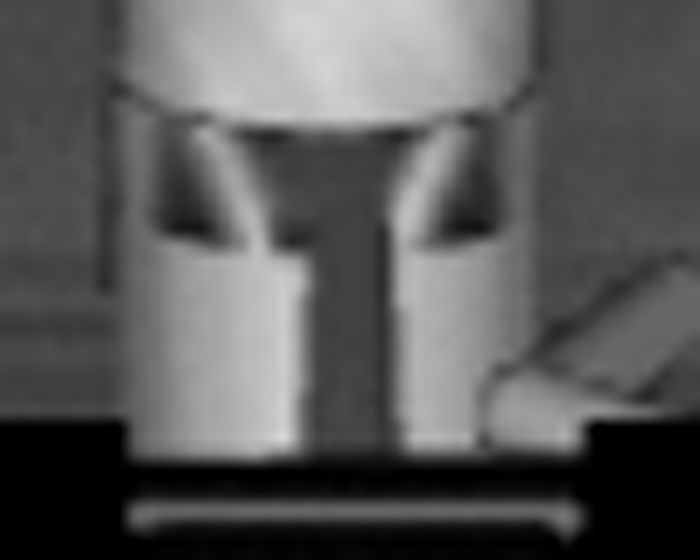

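```bash
python3 -m crank '{"dp":[[-0.13,0,0],[0,0,0.2],[0,0,0.2],[0,0,0.1],[0,0,0],[0,0,0],[0,0,0],[0,0,0]],"delta_rot":[[0,0,0],[0,0,0],[0,0,0],[0,0,0],[0,0,0],[0,0,0],[0,0,0],[0,0,0]]}'
cat > look.py <<'E'
from h import *
from bench import ctrl
import sys,pickle
show()
i=ctrl.camera_info('wrist'); im=ctrl.get_image('wrist'); pickle.dump(i,open(sys.argv[1]+'.pkl','wb')); cv2.imwrite('pics/'+sys.argv[1]+'.png',im)
g=cv2.cvtColor(im[195:255,245:315],cv2.COLOR_BGR2GRAY).astype(float)
g=np.clip((g-60)*3,0,255).astype(np.uint8)
cv2.imwrite('pics/'+sys.argv[1]+'e.png',cv2.resize(g,None,fx=9,fy=9,interpolation=cv2.INTER_CUBIC))
E
python3 look.py w7
```

```text
time: 14.4
position: [0.5051, 0.1574, 0.1622]
tool_rot: [-3.135, 0.201, -0.0]
ft_force: [-0.6, -0.6, -0.5]
grip_width: 0.205
t 14.4 loc mm [  4.9  50.1 162.2] yaw -7.33 zaxis [ 0.  0. -1.] F shaker [-0.5 -0.7 -0.5] grip mm 17.8
```

View pics/w7e.png

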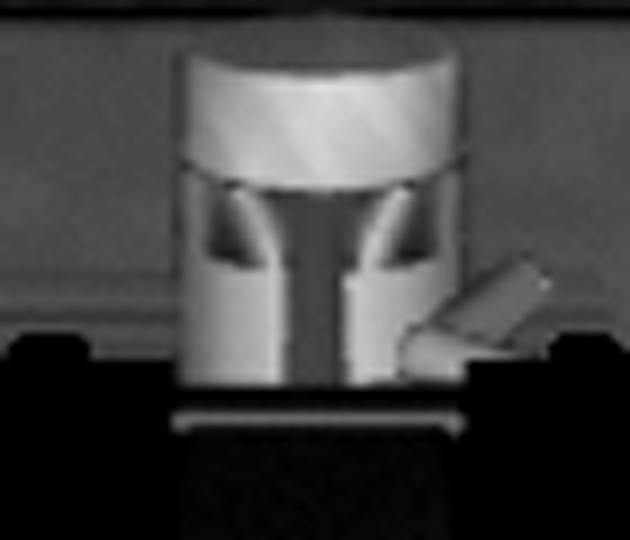

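```bash
python3 -m crank '{"dp":[[0.03,0,0.1],[0,0,0.1],[0,0,0.1],[0,0,0.1],[0,0,0],[0,0,0],[0,0,0],[0,0,0]],"delta_rot":[[0,0,0],[0,0,0],[0,0,0],[0,0,0],[0,0,0],[0,0,0],[0,0,0],[0,0,0]]}'
python3 look.py w8
```

```text
time: 15.25
position: [0.5054, 0.1574, 0.1581]
tool_rot: [-3.135, 0.201, -0.0]
ft_force: [-0.4, 0.1, -0.4]
grip_width: 0.205
t 15.25 loc mm [  5.1  50.1 158.1] yaw -7.33 zaxis [ 0.  0. -1.] F shaker [-0.5  0.1 -0.4] grip mm 17.8
```

View pics/w8e.png

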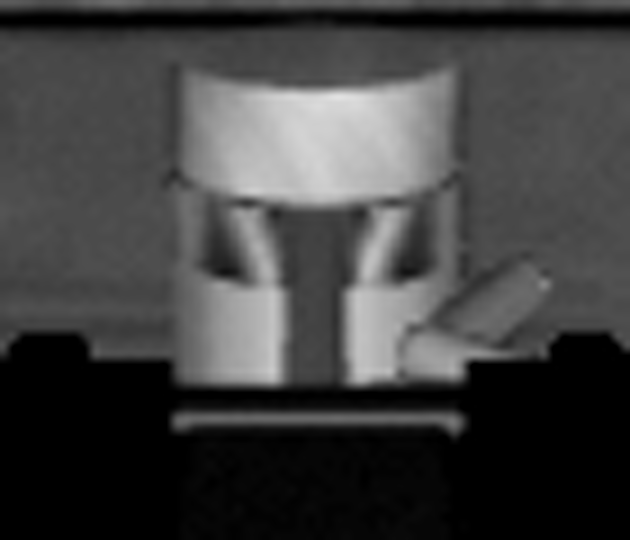

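```bash
python3 -m crank '{"dp":[[0,0,0.1],[0,0,0.1],[0,0,0.1],[0,0,0.1],[0,0,0],[0,0,0],[0,0,0],[0,0,0]],"delta_rot":[[0,0,0],[0,0,0],[0,0,0],[0,0,0],[0,0,0],[0,0,0],[0,0,0],[0,0,0]]}'
python3 look.py w9
```

```text
time: 16.1
position: [0.5054, 0.1574, 0.1542]
tool_rot: [-3.135, 0.201, -0.0]
ft_force: [-0.2, -0.4, 0.4]
grip_width: 0.202
t 16.1 loc mm [  5.2  50.  154.2] yaw -7.33 zaxis [ 0.  0. -1.] F shaker [-0.2 -0.4  0.4] grip mm 17.6
```

View pics/w9e.png

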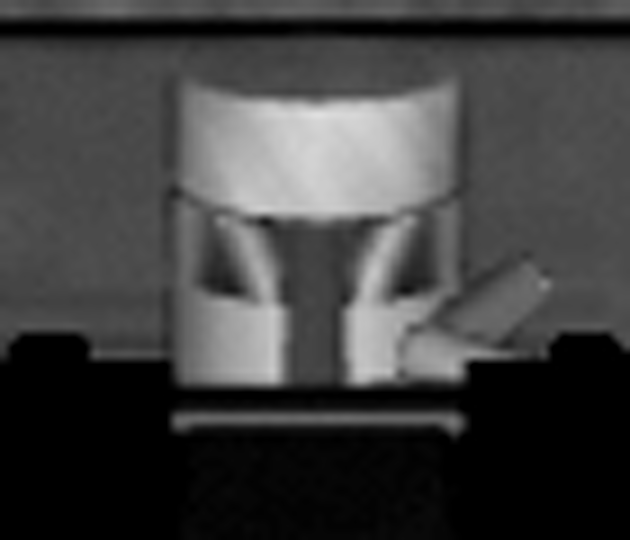

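```bash
python3 -m crank '{"dp":[[0,0,0.2],[0,0,0.2],[0,0,0.2],[0,0,0.2],[0,0,0.2],[0,0,0.2],[0,0,0],[0,0,0]],"delta_rot":[[0,0,0],[0,0,0],[0,0,0],[0,0,0],[0,0,0],[0,0,0],[0,0,0],[0,0,0]]}'
python3 look.py w10
```

```text
time: 16.95
position: [0.5054, 0.1574, 0.1421]
tool_rot: [-3.135, 0.201, -0.0]
ft_force: [0.2, -0.4, -0.7]
grip_width: 0.201
t 16.95 loc mm [  5.1  50.  142.1] yaw -7.33 zaxis [ 0.  0. -1.] F shaker [ 0.2 -0.4 -0.7] grip mm 17.4
```

View pics/w10e.png

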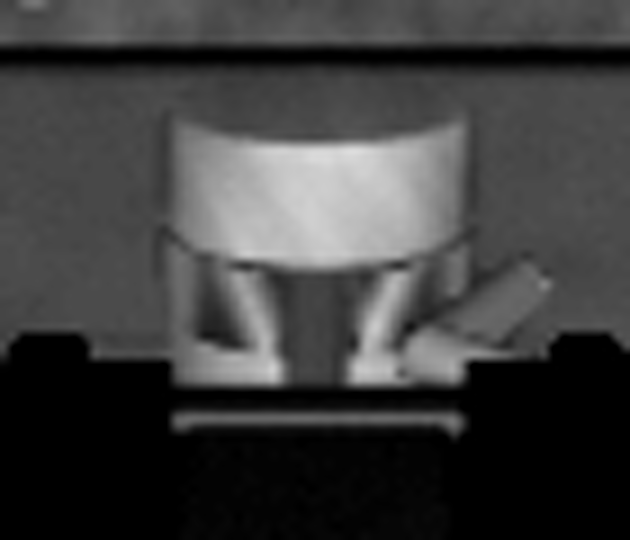

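Leg is centred in the hole, with its tip 18 mm deep and no force so far. I'll carry on to the sprung-leg contact.

```bash
python3 -m crank '{"dp":[[0,0,0.15],[0,0,0.15],[0,0,0.15],[0,0,0.15],[0,0,0.15],[0,0,0.15],[0,0,0],[0,0,0]],"delta_rot":[[0,0,0],[0,0,0],[0,0,0],[0,0,0],[0,0,0],[0,0,0],[0,0,0],[0,0,0]]}'
python3 -c "
from h import *
show()"
```

```text
time: 17.8
position: [0.5055, 0.1574, 0.1331]
tool_rot: [-3.135, 0.201, -0.0]
ft_force: [-0.2, 0.1, -0.5]
grip_width: 0.204
t 17.8 loc mm [  5.2  50.1 133.1] yaw -7.34 zaxis [ 0.  0. -1.] F shaker [-0.2  0.1 -0.5] grip mm 17.7
```

```bash
python3 -m crank '{"dp":[[0,0,0.1],[0,0,0.1],[0,0,0.1],[0,0,0.1],[0,0,0.1],[0,0,0],[0,0,0],[0,0,0]],"delta_rot":[[0,0,0],[0,0,0],[0,0,0],[0,0,0],[0,0,0],[0,0,0],[0,0,0],[0,0,0]]}'
python3 -c "
from h import *
show()"
```

```text
time: 18.6
position: [0.506, 0.1575, 0.1286]
tool_rot: [-3.135, 0.201, -0.002]
ft_force: [2.7, 0.4, 4.0]
grip_width: 0.205
t 18.6 loc mm [  5.8  50.2 128.6] yaw -7.34 zaxis [ 0.002  0.001 -1.   ] F shaker [2.6 0.7 4. ] grip mm 17.8
```

```bash
python3 -m crank '{"dp":[[0,0,0.1],[0,0,0.1],[0,0,0.1],[0,0,0],[0,0,0],[0,0,0],[0,0,0],[0,0,0]],"delta_rot":[[0,0,0],[0,0,0],[0,0,0],[0,0,0],[0,0,0],[0,0,0],[0,0,0],[0,0,0]]}'
python3 -c "
from h import *
show()"
```

```text
time: 19.4
position: [0.5051, 0.1572, 0.1248]
tool_rot: [3.135, -0.201, -0.001]
ft_force: [3.3, -0.9, -3.1]
grip_width: 0.202
t 19.4 loc mm [  4.9  49.8 124.8] yaw -7.34 zaxis [-0.001 -0.    -1.   ] F shaker [ 3.4 -0.5 -3.1] grip mm 17.6
```

```bash
python3 -m crank '{"dp":[[0,0,0.1],[0,0,0.1],[0,0,0.1],[0,0,0.1],[0,0,0],[0,0,0],[0,0,0],[0,0,0]],"delta_rot":[[0,0,0],[0,0,0],[0,0,0],[0,0,0],[0,0,0],[0,0,0],[0,0,0],[0,0,0]]}'
python3 look.py w11
```

```text
time: 20.2
position: [0.5051, 0.1575, 0.1208]
tool_rot: [-3.135, 0.201, 0.001]
ft_force: [4.5, 0.4, -0.3]
grip_width: 0.2
t 20.2 loc mm [  4.9  50.1 120.8] yaw -7.32 zaxis [-0.  0. -1.] F shaker [ 4.4  0.9 -0.3] grip mm 17.4
```

View pics/w11e.png

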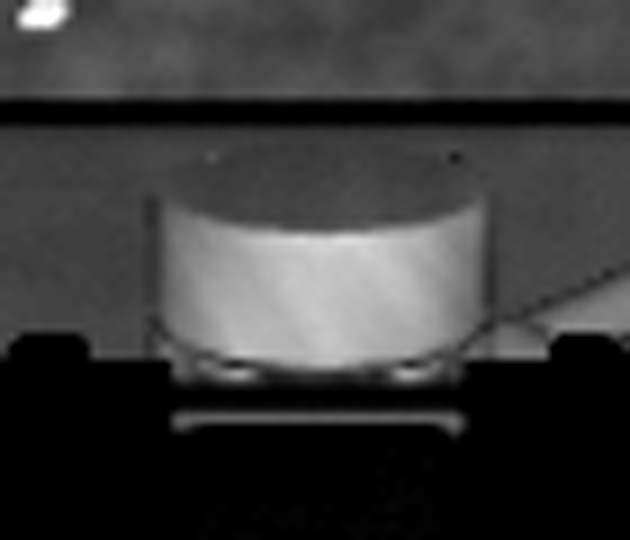

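```bash
python3 -m crank '{"dp":[[0,0,0.1],[0,0,0.1],[0,0,0.1],[0,0,0.1],[0,0,0.1],[0,0,0],[0,0,0],[0,0,0]],"delta_rot":[[0,0,0],[0,0,0],[0,0,0],[0,0,0],[0,0,0],[0,0,0],[0,0,0],[0,0,0]]}'
python3 -c "
from h import *
show()"
```

```text
time: 21.05
position: [0.5049, 0.1573, 0.1156]
tool_rot: [3.135, -0.201, -0.001]
ft_force: [3.4, -0.4, -3.0]
grip_width: 0.201
t 21.05 loc mm [  4.7  49.9 115.6] yaw -7.33 zaxis [-0.001 -0.    -1.   ] F shaker [ 3.5  0.1 -3. ] grip mm 17.5
```

Past the widest and drawing itself down; about 5 mm remain.

```bash
python3 -m crank '{"dp":[[0,0,0.1],[0,0,0.1],[0,0,0.1],[0,0,0.1],[0,0,0],[0,0,0],[0,0,0],[0,0,0]],"delta_rot":[[0,0,0],[0,0,0],[0,0,0],[0,0,0],[0,0,0],[0,0,0],[0,0,0],[0,0,0]]}'
python3 -c "
from h import *
show()"
```

```text
time: 21.85
position: [0.505, 0.1574, 0.1118]
tool_rot: [3.135, -0.201, -0.001]
ft_force: [1.7, 0.3, -2.0]
grip_width: 0.202
t 21.85 loc mm [  4.8  50.  111.8] yaw -7.33 zaxis [-0.001 -0.    -1.   ] F shaker [ 1.6  0.5 -2. ] grip mm 17.5
```

```bash
python3 -m crank '{"dp":[[0,0,0.1],[0,0,0.05],[0,0,0.05],[0,0,0],[0,0,0],[0,0,0],[0,0,0],[0,0,0]],"delta_rot":[[0,0,0],[0,0,0],[0,0,0],[0,0,0],[0,0,0],[0,0,0],[0,0,0],[0,0,0]]}'
python3 -c "
from h import *
show()"
```

```text
time: 22.65
position: [0.5053, 0.1574, 0.1101]
tool_rot: [-3.135, 0.201, 0.0]
ft_force: [1.7, 0.2, -0.0]
grip_width: 0.204
t 22.65 loc mm [  5.1  50.1 110.1] yaw -7.33 zaxis [-0.  0. -1.] F shaker [ 1.7  0.4 -0. ] grip mm 17.8
```

```bash
python3 -m crank '{"dp":[[0,0,0.05],[0,0,0.05],[0,0,0],[0,0,0],[0,0,0],[0,0,0],[0,0,0],[0,0,0]],"delta_rot":[[0,0,0],[0,0,0],[0,0,0],[0,0,0],[0,0,0],[0,0,0],[0,0,0],[0,0,0]]}'
python3 -c "
from h import *
show()"
```

```text
time: 23.45
position: [0.5054, 0.1575, 0.1099]
tool_rot: [-3.135, 0.201, 0.0]
ft_force: [-1.5, -1.2, 5.4]
grip_width: 0.2
t 23.45 loc mm [  5.1  50.1 109.9] yaw -7.33 zaxis [ 0.  0. -1.] F shaker [-1.4 -1.4  5.4] grip mm 17.4
```

Seated: firm contact at TCP z = 109.9 mm against the expected 110. I'll release and retreat upward.

```bash
python3 -m crank '{"dp":[[0,0,-0.05],[0,0,0],[0,0,0],[0,0,0],[0,0,0],[0,0,0],[0,0,0],[0,0,0]],"delta_rot":[[0,0,0],[0,0,0],[0,0,0],[0,0,0],[0,0,0],[0,0,0],[0,0,0],[0,0,0]]}' 4
python3 -m crank '{"dp":[[0,0,-0.5],[0,0,-1],[0,0,-1.5],[0,0,-2],[0,0,-2],[0,2,-1],[0,4,0],[0,4,0]],"delta_rot":[[0,0,0],[0,0,0],[0,0,0],[0,0,0],[0,0,0],[0,0,0],[0,0,0],[0,0,0]]}'
python3 look.py w12
python3 - <<'E'
from h import *
from bench import ctrl
im=ctrl.get_image('scene'); cv2.imwrite('pics/s5f.png',im); crop(im,270,120,370,200,7,'pics/s5.png')
E
```

```text
time: 24.25
position: [0.5054, 0.1574, 0.1096]
tool_rot: [-3.135, 0.201, -0.0]
ft_force: [0.8, -0.2, -0.2]
grip_width: 0.46
time: 25.05
position: [0.4924, 0.0563, 0.1904]
tool_rot: [-3.135, 0.199, -0.002]
ft_force: [0.9, -1.1, -0.3]
grip_width: 0.458
t 25.05 loc mm [  5.1 -51.9 190.4] yaw -7.27 zaxis [ 0.001 -0.    -1.   ] F shaker [ 1.  -0.9 -0.3] grip mm 39.9
```

View pics/w12.png

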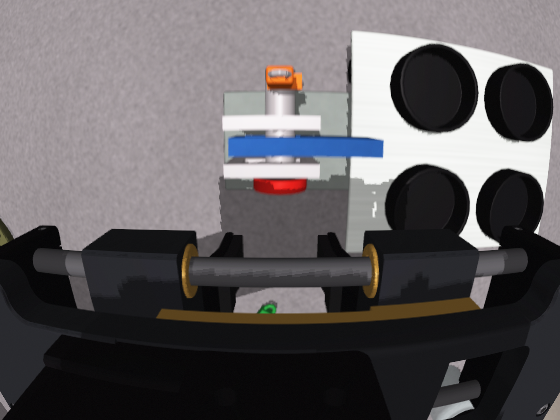

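View pics/s5.png

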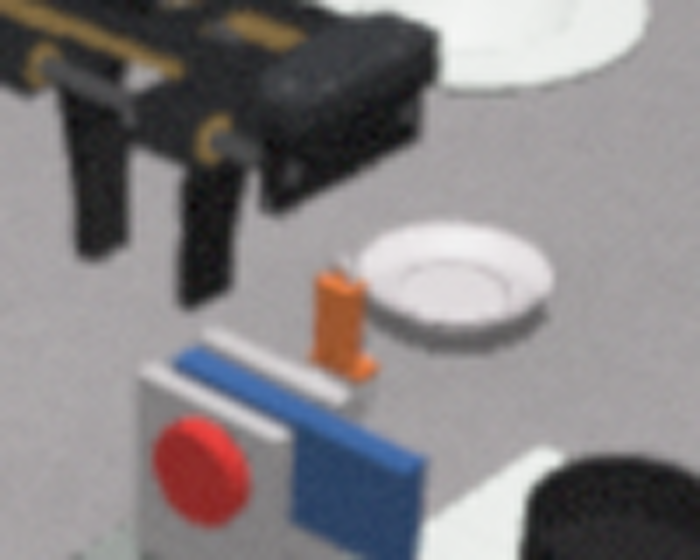

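```bash
python3 - <<'E'
from h import *
import pickle
i=pickle.load(open('w12.pkl','rb'))
crop(cv2.imread('pics/w12.png'),210,50,340,205,5,'pics/w12z.png')
for l in [(-.009,.006,.122),(.009,.006,.122),(-.009,-.006,.122),(.009,-.006,.122)]:
    print(((proj(i,wor([.0052+l[0]+.0013,.049+l[1],l[2]]),True)[0]-[210,50]+.5)*5-.5).round())
E
```

```text
[282.  71.]
[423.  71.]
[281. 161.]
[422. 161.]
```

View pics/w12z.png

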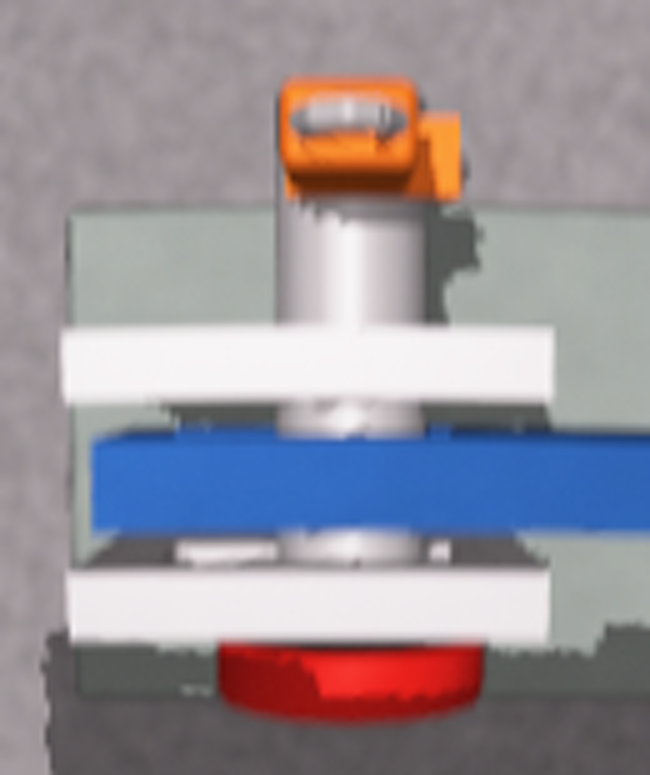

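The clip grip's top spans x 282–417 and rows 77–170 in the zoom, against a prediction of 281–423 and 71–161. That means it sits upright at the seated height, and the head is against the lug. I'll settle the arm, then hand in.

```bash
python3 -m crank '{"dp":[[0,2,-1],[0,1,0],[0,0,0],[0,0,0],[0,0,0],[0,0,0],[0,0,0],[0,0,0]],"delta_rot":[[0,0,0],[0,0,0],[0,0,0],[0,0,0],[0,0,0],[0,0,0],[0,0,0],[0,0,0]]}'
python3 -c "
from bench import ctrl
print(ctrl.close_job())"
```

```text
time: 25.95
position: [0.4888, 0.0288, 0.1995]
tool_rot: [3.135, -0.2, -0.0]
ft_force: [0.5, 0.4, -0.4]
grip_width: 0.46
the job is handed in; nothing more can be done
None
```

The platform is locked. The pin is fully home and the hairpin clip is seated in its cross-hole, released and upright. I handed the job in at about 26 s of the 72 s allowed.

- **Pin:** it slid at about 5 N, then would not move further under 15 N. Afterwards the camera showed the hole at shaker y of about 48.5 mm (49 expected) and the head against the lug.
- **Clip:** I drew it straight up from the stand, turned it parallel to the shaker's x and moved it over the hole. The wrist picture showed the leg about 1.3 mm off the hole along x, so I corrected by sight. The leg entered without resistance. My force readings during the snap stayed within about 6 N, taken between small steps.
- **Seating:** the clip came to rest with the tool at 109.9 mm (110 mm expected) under 5.4 N, and I then let go.
- **Last checks:** the final pictures show the clip upright on the shank, with its collar down and the gripper clear. The grip's top edges matched the seated position to about 1 mm. I did not see directly how the sprung leg hugs the shank. That it snapped round is inferred from the forces, which turned to a downward pull after the widest point, and from the seated height.
- **Bystanders:** I moved nothing near the jar, the dish or the box, but made no separate check of where they stand.
- **Disagreement:** the wrist camera and the tool disagreed by about 1.4 mm along x, which is why I aligned by sight.

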